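# Polish the beads: press the pot on the sprung tumbler plate

## Robot

A 6-joint arm with a two-finger parallel gripper is mounted at the origin on the work surface. World frame = base frame: x ahead of the robot, y to its left, z up, the work surface at z = 0. Lengths are in mm, angles in rad, forces in N, time in s.
With the tool pointing down it reaches from about 350 to 875 mm from the base axis. Payload 4.2 kg.
Tool frame: the origin (TCP) lies at the very end of the fingers, on their centre line; the grasp point (between the pads) lies 19 mm behind it; z points along the fingers, y is the direction in which the jaws open and shut (so a half turn about z gives the same grasp; the last joint's range is limited). The gripper opens to 85 mm and grips with 20 to 120 N. Pads are 22 mm wide; open, the fingers measure 114 mm over their backs; the gripper's body (76 mm by 85 mm) begins 54 mm behind the grasp point. The pads swing forward as they close: fully open they stand 13 mm farther back than shut.
Start: joints at [-0.936, 0.385, 0.008, 0, -1.194, -0.259], TCP at [229.399, -581.356, 231.312] pointing down, gripper open.
Joint ranges: [-3.14, 3.14], [-1.21, 2.06], [-1.07, 1.41], [-3.16, 2.05], [-2.99, -0.16], [-3.1, 3.1]. Speed limits (rad/s): [2.79, 2.79, 3.14, 3.14, 3.14, 3.14].

## Interface

Orientations are given as a unit quaternion [x, y, z, w].
In Python, from bench import arm, optics, job gives the robot as it stands.
- The arm moves only by the tool send_rows, never from a script. Its argument "steps" is a list that holds one entry, the list of rows, each a list of 5 numbers: the shift along the tool's x, y, z in cm, then the turn about the tool's z in rad, then the opening, from 0 (shut) to 1 (fully open). A call has 1 to 10 rows; each row shifts and turns the pose as measured when the row begins, along the tool's axes as they then stand; what a row does not reach is not made up. A row lasts 1/12 s, in which the tool goes at most 41.7 mm and 7.16 degrees, less where a joint would pass 70% of its speed; a pose out of reach is approached as far as the arm can. A call with a gripper value outside its range is refused whole. The fingers move at their own pace and stop on an object; the grip force is fixed at half the most. Time passes only in rows, so rows that do not move let the fingers close. It gives the time, the measured TCP pose, the force and the opening at its end, in the units of the state.
- arm.read_state(): the state, without advancing time (a new reading comes with each control period).
- optics.get_image(name): name is "scene" or "top" or "wrist"; returns (picture, depth): 420x560x3 uint8, blue, green, red; 420x560 float32, mm along the optical axis (not along the pixel's ray), 0 where there is no reading.
- optics.get_calibration(name): a dict with "K" (3x3 intrinsics, pixels), "rvec" (rotation vector, rad) and "tvec" (3), from world to camera coordinates, as OpenCV has them; the wrist camera has in their place "hand_eye" (4x4, takes a point from camera to tool coordinates, whose origin is the TCP and whose axes are the flange's). Camera axes: x right, y down, z forward; pixel columns grow to the right and rows downward; lengths in mm; the calibration is good to about 2 mm. A picture is of the moment at which its call begins: read the wrist's pose just before it. get_calibration takes no time and is no camera call.
- job.job_done(): hands the job in, once; it reports no verdict.
The state is a dict: "clock": time; "joints": joint angles; "joint_vel": joint speeds; "joint_efforts": joint torques, N m; "position": TCP position; "ee_rot": TCP orientation; "contact_force": force on the tool from outside, world axes, zero at the start; "wrist_torque": the same for the moment, N m; "gripper_width": finger opening in mm.
Only numpy, scipy, OpenCV 4.12 (cv2) and the standard library are available. Lean on these libraries where they do the work, as an engineer would, in place of code of your own. Each camera call takes 0.05 s, during which the arm holds its last target. There are 200 camera calls.

## Task

Give the beads in the clip-lidded steel pot a short polish: take the pot off the lazy Susan, hold it upright and central on the tumbler's sprung plate, press it straight down until the plate is fully home and keep pushing firmly, with about 20 N, for two seconds, never forcing it with 30 N or more. Then put the pot gently back upright on the lazy Susan, well inside its edge, and let go. Leave the bead stand standing and the glass drop lying on the lazy Susan, and do not shift the bead dish.

Things in the scene. Friction and masses are not known exactly. Their poses are not given: they have to be found in the camera images.
- pot: Closed steel pot, loose, 0.25-0.5 kg, upright cylinder 62 mm across; origin centre of underside, z up. Plain wall 0-90 mm up, lid 58 mm across at 90-102 mm, black knob up to 108 mm. Two dark clips, 14 mm wide, on its +x and -x sides (60-98 mm up, out to 41 mm from the axis): grasp across its y axis, from above, on the wall about 70 mm up. Starts on the lazy Susan.
- susan: Lazy Susan: round white ceramic tray, 260 mm across, on a dark wooden foot fixed to the shelf; origin on its axis at the shelf surface. Tray's flat top is 38 mm above the origin. The tray revolves about the vertical axis against light friction (0.05 N m); turning it a little does no harm. The pose is that of the fixed foot.
- mixer: Press-to-run bead tumbler, fixed: white housing 150 x 130 x 52 mm (x, y, z), grey neck, aluminium collar and on top a flat black rubber plate 82 mm across. Origin centre of underside; the plate is on the vertical axis through it. The collar's clamped height differs each time and is not reported: the unpressed plate's top is 102 to 120 mm above the origin; find it by touch or sight.
- plate (a joint): How far the sprung plate is pressed down, m: 0 = up, 0.014 = fully home on its hard stop. Its spring pushes back with about 6 N at the start and 12 N at the end of the travel; beyond that the force grows steeply with hardly any more travel. It springs back up when unloaded.
- stand: Bystander, loose: small dark wooden prayer-bead stand on the lazy Susan, round foot 64 mm diameter, post, crossbar 72 mm long along y, 101 mm high; origin under the centre of its foot, z up.
- nazar: Bystander, loose: flat blue glass nazar drop lying on the lazy Susan, disc 60 mm diameter with a tip to +x (78 mm long in all), 12 mm thick; origin at the centre of the disc's underside.
- dish: Bystander, loose: white ceramic dish of tiger-eye beads on the shelf beyond the other things, 96 mm diameter, 26 mm high; origin under its centre.
Not all that is in view belongs to the job. Leave any blue look-alike of the pot alone.

How it is judged (in metres and radians):
On the way:
1. the pot, upright and within 12 mm of the plate's centre, presses the plate fully home (within 1.5 mm of its stop) with 14 to 30 N for 1.5 s (value of joint plate above 0.0125 m and contact force between pot and mixer between 14 and 30 N and horizontal distance between pot and mixer below 0.012 m and angle between pot's own z axis and vertical below 0.12 rad), for 1.5 s.
At the end, for the whole second after the job is handed in: Pot upright (0.1 rad), at rest, released on the lazy Susan: centre within 105 mm of its axis, underside 33 to 46 mm above its origin. Plate up (within 3 mm). Stand upright and glass drop flat (0.1 rad), both still on the lazy Susan within 125 mm of its axis, at that height (horizontal distance between pot and susan below 0.105 m and z of pot in the frame of susan between 0.033 and 0.046 m and angle between each of pot, stand, nazar's own z axis and vertical below 0.1 rad and linear speed of pot below 0.02 m/s and value of joint plate below 0.003 m and horizontal distance between each of stand, nazar and susan below 0.125 m and z of stand in the frame of susan between 0.033 and 0.046 m and z of nazar in the frame of susan between 0.033 and 0.046 m and contact force between the fingers and pot below 0.1 N); the robot touches nothing.
It fails at once if the pot is forced onto the tumbler with more than 30 N (contact force between pot and mixer above 30 N).
It fails at once if the pot is banged down on the lazy Susan (over 60 N) (contact force between pot and susan above 60 N).
It fails at once if the bead stand is tipped over (angle between stand's own z axis and vertical above 0.5 rad).
It fails at once if the bead dish is shifted by more than 25 mm (distance of dish from where it was at the start of the episode above 0.025 m).
It also fails if it takes over 69 s, if anything falls off the work surface, if the arm or the gripper's body presses on something with over 40 N, if the wrist force passes 120 N, or if a joint passes its speed limit or range.

## Working session

There is one attempt and no reset: what is moved stays moved. The work goes in short steps, Python scripts to look and compute and a tool call to move; the robot and the scene stay as the last step left them, time stands still between calls to the robot, and variables do not carry over. Pictures are saved under pics/ and viewed, about 8 in all and at most 12, crops included, and the job is handed in when it is done.

Besides the shell and the picture viewer there is one more tool, called after ">>>" by a JSON object that holds its "name" and its "arguments". send_rows: Moves the arm, as the interface text tells. Its arguments: {"type":"object","properties":{"steps":{"type":"array","items":{"type":"array","items":{"type":"array","items":{"type":"number"}}}}},"required":["steps"]}

```bash
mkdir -p pics; ls
python3 - <<'E'
from bench import arm, optics
import cv2,numpy as np
s=arm.read_state();print({k:np.round(v,3).tolist() for k,v in s.items()})
for n in("scene","top"):
    im,d=optics.get_image(n);cv2.imwrite(f"pics/{n}.png",im);np.save(f"pics/{n}d.npy",d)
    c=optics.get_calibration(n);R=cv2.Rodrigues(np.array(c["rvec"],float))[0];print(n,np.round(c["K"],1).tolist(),(-R.T@np.array(c["tvec"]).ravel()).round())
print(np.round(optics.get_calibration("wrist")["hand_eye"],3).tolist())
E
```

```text
pics
{'clock': 0.0, 'joints': [-0.936, 0.386, 0.007, -0.001, -1.194, -0.259], 'joint_vel': [-0.001, -0.0, -0.002, -0.001, -0.002, 0.0], 'joint_efforts': [0.001, -39.229, 18.841, 4.186, -0.005, 0.0], 'position': [229.192, -580.819, 230.175], 'ee_rot': [-0.187, 0.982, 0.001, -0.0], 'contact_force': [-0.059, 0.259, -0.595], 'wrist_torque': [-0.061, 0.042, 0.019], 'gripper_width': 85.384}
scene [[502.2, 0.0, 277.0], [0.0, 502.2, 202.7], [0.0, 0.0, 1.0]] [1271. -700.  910.]
top [[482.0, 0.0, 283.4], [0.0, 482.0, 217.1], [0.0, 0.0, 1.0]] [ 415.  -14. 1064.]
[[-0.001, -0.944, -0.329, 84.64], [1.0, -0.0, -0.001, 0.127], [0.001, -0.329, 0.944, -141.974], [0.0, 0.0, 0.0, 1.0]]
```

View pics/top.png

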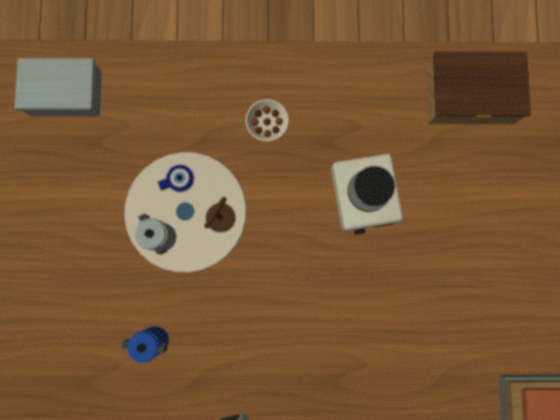

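View pics/scene.png

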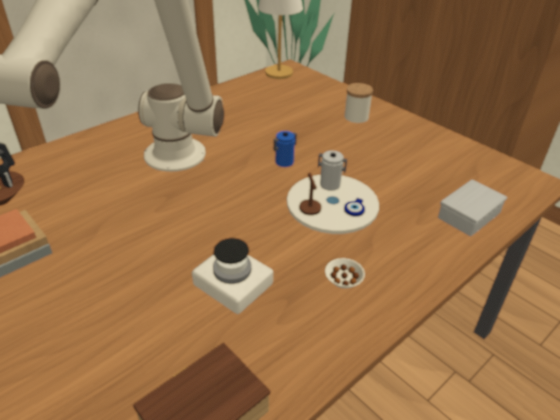

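Top view: steel pot knob ≈(150,233), clips (144,218) and (162,250). Susan centre is ≈(185,212), stand (220,216), nazar (180,178), plate (374,187) and dish (267,120). The blue decoy is at (147,343). The scene view agrees.

```bash
cat > h.py <<'E'
import cv2,numpy as np
from bench import arm,optics
def cam(n):
    c=optics.get_calibration(n);K=np.array(c["K"],float)
    if n=="wrist":
        from scipy.spatial.transform import Rotation as Ro
        s=arm.read_state();T=np.eye(4);T[:3,:3]=Ro.from_quat(s["ee_rot"]).as_matrix();T[:3,3]=s["position"]
        T=T@np.array(c["hand_eye"]);return K,T[:3,:3],T[:3,3]
    R=cv2.Rodrigues(np.array(c["rvec"],float))[0];return K,R.T,-R.T@np.array(c["tvec"],float).ravel()
def cloud(d,K,R,t):
    v,u=np.mgrid[:d.shape[0],:d.shape[1]]
    p=np.stack([(u-K[0,2])/K[0,0]*d,(v-K[1,2])/K[1,1]*d,d],-1)
    p=p@R.T+t;p[d==0]=np.nan;return p
E
python3 - <<'E'
from h import *
d=np.load("pics/topd.npy");P=cloud(d,*cam("top"))
def at(u,v):return P[v,u].round(1)
for n,u,v in[("knob",150,233),("clipA",144,218),("susan",185,212),("standtop",220,216),("nazar",180,178),("plate",374,187),("dish",267,120),("table",300,300),("house",348,215)]:print(n,at(u,v))
z=P[...,2]
def box(u0,u1,v0,v1,zl,zh):
    m=np.zeros(z.shape,bool);m[v0:v1,u0:u1]=1;m&=(z>zl)&(z<zh);q=P[m]
    (c,r,a)=cv2.fitEllipse(cv2.convexHull(q[:,:2].astype(np.float32)));print(np.round(c,1),np.round(r,1),round(a),"zmed",np.median(q[:,2]).round(1),"n",len(q));return q
print("susan");box(110,260,140,285,30,46)
print("potlid");box(130,180,210,260,128,160)
print("plate");box(340,410,150,215,95,130)
print("dish");box(235,300,90,150,10,40)
print("stand");q=box(200,240,190,240,125,150);print(q.min(0),q.max(0))
print("nazar");box(155,200,160,195,46,60)
q=box(325,410,145,235,40,58);print(cv2.minAreaRect(q[:,:2].astype(np.float32)))
E
```

```text
knob [489.7 222.7 147.2]
clipA [519.9 238.4 133.9]
susan [543.6 177.9  36.6]
standtop [527.7  96.1  97.8]
nazar [614.8 187.3  50.5]
plate [ 583.  -212.3  118.6]
dish [750.5   2.6  25.1]
table [ 3.544e+02 -6.900e+01 -1.000e-01]
house [ 534.9 -169.7   50.4]
susan
[544.5 177.6] [258.4 258.7] 105 zmed 38.4 n 8802
potlid
[489.3 224.1] [56.2 82.1] 116 zmed 140.1 n 863
plate
[ 585.5 -213.2] [80.7 81.6] 21 zmed 119.4 n 1301
dish
[750.    3.4] [93.  94.2] 78 zmed 21.3 n 1140
stand
[529.9 101.2] [14.9 77.6] 58 zmed 138.1 n 224
[499.96178463  80.25258986 131.56114857] [560.64143903 122.33332205 142.58933352]
nazar
[612.3 196.5] [59.8 78.3] 19 zmed 50.5 n 679
[ 584.5 -212.3] [168.9 191.9] 103 zmed 52.0 n 2485
((580.7600708007812, -214.234619140625), (160.51060485839844, 131.5191650390625), 9.21191120147705)
```

>>> {"name": "send_rows", "arguments": {"steps": [[[0,0,0,-0.08,1],[-2.8,2.9,0,0,1],[-2.8,2.9,0,0,1],[-2.8,2.9,0,0,1],[-2.8,2.9,0,0,1],[-2.8,2.9,0,0,1],[-2.8,2.9,0,0,1],[-2.8,2.9,0,0,1],[-2.8,2.9,0,0,1],[-2.8,2.9,0,0,1]]]}}

```text
clock: 0.93
position: [338.9, -228.3, 223.3]
ee_rot: [-0.22, 0.975, 0.006, -0.004]
contact_force: [0.8, -0.2, -0.0]
gripper_width: 85.6
```

```bash
cat >> h.py <<'E'
def to(x,y,z,ang):
    """shift to world target (tool axes, cm) and turn, tool y at world angle ang deg"""
    from scipy.spatial.transform import Rotation as Ro
    s=arm.read_state();R=Ro.from_quat(s["ee_rot"]).as_matrix()
    sh=R.T@(np.array([x,y,z])-s["position"])/10
    a=np.degrees(np.arctan2(R[1,1],R[0,1]));t=-np.radians((ang-a+90)%180-90)
    print("t",round(s["clock"],2),"pos",np.round(s["position"],1),"F",np.round(s["contact_force"],1),"w",round(s["gripper_width"],1),"tilt",np.round(R[:2,2],3),"yang",round(a,1),"\n shift cm",sh.round(2),"turn",round(t,3))
E
python3 -c "
from h import *
to(489.5,224,231,116)"
```

```text
t 0.93 pos [ 338.9 -228.3  223.3] F [ 0.8 -0.2 -0. ] w 85.6 tilt [-0.01  0.01] yang 115.4 
 shift cm [-33.03  34.38  -0.46] turn -0.01
```

>>> {"name": "send_rows", "arguments": {"steps": [[[-2.8,2.9,0,0,1],[-2.8,2.9,0,0,1],[-2.8,2.9,0,0,1],[-2.8,2.9,0,0,1],[-2.8,2.9,0,0,1],[-2.8,2.9,-0.1,0,1],[-2.8,2.9,-0.1,0,1],[-2.8,2.9,-0.1,0,1],[-2.8,2.9,-0.1,0,1],[-2.8,2.9,0,0,1]]]}}

```text
clock: 1.77
position: [462.9, 169.6, 230.4]
ee_rot: [-0.222, 0.975, 0.007, -0.003]
contact_force: [0.6, 0.1, 0.6]
gripper_width: 85.5
```

```bash
python3 -c "
from h import *
to(489.5,224,231,116)"
```

```text
t 1.77 pos [462.9 169.6 230.4] F [0.6 0.1 0.6] w 85.5 tilt [-0.009  0.011] yang 115.6 
 shift cm [-4.75  3.75 -0.02] turn -0.006
```

>>> {"name": "send_rows", "arguments": {"steps": [[[-2.4,1.9,0,0,1],[-2.4,1.9,0,0,1],[0,0,0,0,1],[0,0,0,0,1]]]}}

```text
clock: 2.1
position: [491.2, 235.2, 228.0]
ee_rot: [-0.226, 0.974, 0.006, -0.004]
contact_force: [-0.1, -1.1, -0.4]
gripper_width: 85.2
```

Run:
```python
from h import *
to(489.5,224,231,116)
c=cam("wrist");im,d=optics.get_image("wrist");cv2.imwrite("pics/w1.png",im)
P=cloud(d,*c);z=P[...,2]
m=(np.hypot(P[...,0]-489.5,P[...,1]-224)<50)
q=P[m&(z>120)&(z<165)]
for lo,hi in((120,135),(135,142),(142,150)):
    k=q[(q[:,2]>lo)&(q[:,2]<hi)][:,:2].astype(np.float32)
    if len(k)>20:print(lo,hi,len(k),k.mean(0),cv2.fitEllipse(cv2.convexHull(k)),cv2.minEnclosingCircle(k))
```

```text
t 2.1 pos [491.2 235.2 228. ] F [-0.1 -1.1 -0.4] w 85.2 tilt [-0.011  0.01 ] yang 116.1 
 shift cm [ 0.65 -0.92 -0.31] turn 0.002
120 135 478 [471.29425 218.99973] ((490.8963928222656, 227.14878845214844), (59.63743209838867, 83.27842712402344), 117.88028717041016) ((490.4028625488281, 227.20721435546875), 41.38981246948242)
135 142 3414 [488.708   225.97258] ((490.3935546875, 226.73390197753906), (54.738189697265625, 82.11456298828125), 118.5112075805664) ((490.2914123535156, 226.7823028564453), 40.99433898925781)
142 150 380 [490.17816 226.68976] ((490.60760498046875, 226.91729736328125), (17.62870979309082, 18.27003288269043), 117.09947967529297) ((490.63934326171875, 226.96900939941406), 9.204570770263672)
```

View pics/w1.png

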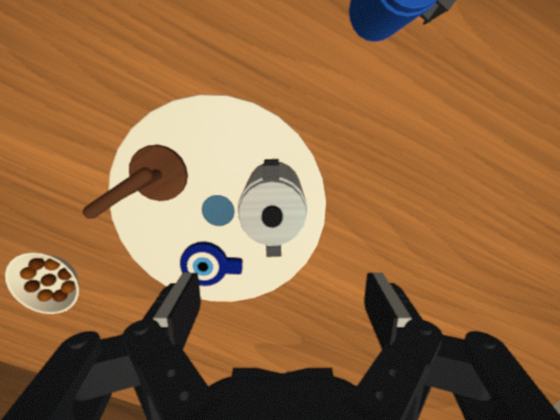

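The wrist view shows the pot (knob (272,215)) between the finger columns, with stand, nazar and dish clear. Align, then descend.

>>> {"name": "send_rows", "arguments": {"steps": [[[0.4,-0.8,0,-0.02,1],[0,0,0,0,1],[0,0,0,0,1]]]}}

```text
clock: 2.4
position: [489.8, 223.6, 227.0]
ee_rot: [-0.235, 0.972, 0.006, -0.005]
contact_force: [-0.2, 0.1, -0.6]
gripper_width: 85.6
```

```bash
python3 -c "
from h import *
to(490.5,226,89,117.5)
c=cam('wrist');im,d=optics.get_image('wrist')
P=cloud(d,*c);q=P[(np.hypot(P[...,0]-490,P[...,1]-226)<50)&(P[...,2]>142)][:,:2]
print(cv2.minEnclosingCircle(q.astype(np.float32)))"
```

```text
t 2.4 pos [489.8 223.6 227. ] F [-0.2  0.1 -0.6] w 85.6 tilt [-0.013  0.009] yang 117.2 
 shift cm [-2.70e-01 -1.00e-02  1.38e+01] turn -0.006
((489.8447265625, 225.9439697265625), 49.980037689208984)
```

>>> {"name": "send_rows", "arguments": {"steps": [[[-0.1,0,2,0,1],[-0.1,0,2,0,1],[-0.1,0,2,0,1],[0,0,2,0,1],[0,0,2,0,1],[0,0,1.5,0,1],[0,0,0,0,1]]]}}

```text
clock: 3.03
position: [492.6, 224.1, 112.6]
ee_rot: [-0.231, 0.973, 0.008, -0.0]
contact_force: [-0.3, -0.8, 0.5]
gripper_width: 85.6
```

```bash
python3 -c "
from h import *
to(490.5,226,89,117.5)"
```

```text
t 3.03 pos [492.6 224.1 112.6] F [-0.3 -0.8  0.5] w 85.6 tilt [-0.004  0.016] yang 116.7 
 shift cm [0.11 0.23 2.36] turn -0.013
```

>>> {"name": "send_rows", "arguments": {"steps": [[[0.1,0.2,1.2,-0.01,1],[0,0,1.2,0,1],[0,0,0,0,1],[0,0,0,0,0.6],[0,0,0,0,0.6],[0,0,0,0,0.5],[0,0,0,0,0.5],[0,0,0,0,0.4],[0,0,0,0,0.4]]]}}

```text
clock: 3.78
position: [492.7, 225.9, 94.3]
ee_rot: [-0.235, 0.972, 0.01, 0.003]
contact_force: [0.6, -0.3, -3.1]
gripper_width: 60.8
```

```bash
python3 -c "
from h import *
to(490.5,226,89,117.5)"
```

```text
t 3.78 pos [492.7 225.9  94.3] F [ 0.6 -0.3 -3.1] w 60.8 tilt [0.002 0.02 ] yang 117.2 
 shift cm [0.19 0.1  0.53] turn -0.006
```

>>> {"name": "send_rows", "arguments": {"steps": [[[0,0,-0.5,0,0.2],[0,0,-1,0,0.2],[0,0,-2,0,0.2],[0,0,-2,0,0.2],[0,0,-2,0,0.2],[0,0,-2,0,0.2],[0,0,-2,0,0.2],[0,0,-2,0,0.2],[0,0,-2,0,0.2],[0,0,-1,0,0.2]]]}}

```text
clock: 4.62
position: [489.4, 219.7, 269.2]
ee_rot: [-0.234, 0.972, 0.008, -0.001]
contact_force: [0.3, 0.1, -2.6]
gripper_width: 60.3
```

```bash
python3 -c "
from h import *
to(584.5,-213.2,240,117.5)"
```

```text
t 4.62 pos [489.4 219.7 269.2] F [ 0.3  0.1 -2.6] w 60.3 tilt [-0.005  0.015] yang 117.1 
 shift cm [ 11.26 -42.91   2.21] turn -0.007
```

>>> {"name": "send_rows", "arguments": {"steps": [[[0.4,-1.5,0,0,0.2],[0.8,-3.1,0,0,0.2],[0.8,-3.1,0,0,0.2],[0.8,-3.1,0,0,0.2],[0.8,-3.1,0,0,0.2],[0.8,-3.1,0.1,0,0.2],[0.8,-3.1,0.1,0,0.2],[0.8,-3.1,0.1,0,0.2],[0.8,-3.1,0.1,0,0.2],[0.8,-3.1,0.1,0,0.2]]]}}

```text
clock: 5.45
position: [557.9, -82.5, 272.1]
ee_rot: [-0.241, 0.971, 0.011, 0.009]
contact_force: [0.7, 0.0, -3.3]
gripper_width: 60.7
```

```bash
python3 -c "
from h import *
to(584.5,-213.2,240,117.5)"
```

```text
t 5.45 pos [557.9 -82.5 272.1] F [ 0.7  0.  -3.3] w 60.7 tilt [0.011 0.026] yang 117.9 
 shift cm [  3.82 -12.85   2.9 ] turn 0.006
```

>>> {"name": "send_rows", "arguments": {"steps": [[[0.8,-2.6,0.3,0,0.2],[0.8,-2.6,0.3,0,0.2],[0.7,-2.5,0.4,0,0.2],[0.7,-2.0,0.4,0,0.2],[0.3,-1.0,0.3,0,0.2],[0,0,0,0,0.2],[0,0,0,0,0.2]]]}}

```text
clock: 6.03
position: [577.3, -204.2, 255.0]
ee_rot: [-0.236, 0.972, 0.011, 0.009]
contact_force: [-0.8, 0.4, -2.8]
gripper_width: 60.1
```

Run:
```python
from h import *
to(584.5,-213.2,200,117.5)
im,d=optics.get_image("top");cv2.imwrite("pics/t2.png",im)
c=cam("wrist");im,d=optics.get_image("wrist");cv2.imwrite("pics/w2.png",im)
P=cloud(d,*c);z=P[...,2]
m=(np.hypot(P[...,0]-584,P[...,1]+213)<70)&(z>108)&(z<128)
q=P[m];print(len(q),q[:,:2].min(0),q[:,:2].max(0),np.median(q[:,2]))
print(cv2.fitEllipse(cv2.convexHull(q[:,:2].astype(np.float32))))
```

```text
t 6.03 pos [ 577.3 -204.2  255. ] F [-0.8  0.4 -2.8] w 60.1 tilt [0.012 0.026] yang 117.3 
 shift cm [-0.1  -1.22  5.49] turn -0.003
2496 [ 546.93410034 -252.50137508] [ 624.63140821 -178.3468457 ] 118.42030005519169
((587.367431640625, -212.06594848632812), (80.8763427734375, 81.3345718383789), 145.844970703125)
```

View pics/w2.png

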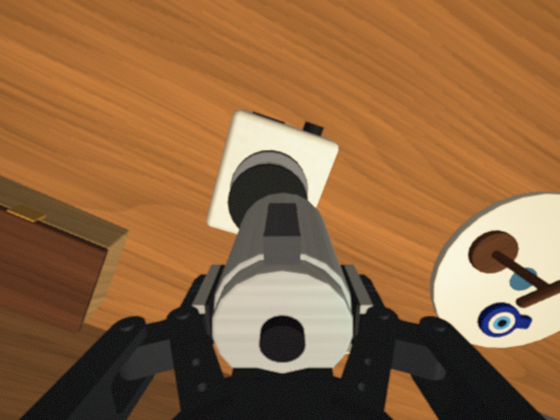

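The wrist view shows the pot held upright in the jaws (knob (283,338)), with the plate behind at (267,190). The plate fits to ≈(586.5,-212.5), top z ≈118.5.

>>> {"name": "send_rows", "arguments": {"steps": [[[-0.3,-0.6,1.5,0,0.2],[-0.3,-0.6,1.5,0,0.2],[-0.1,-0.2,1.5,0,0.2],[0,0,1.0,0,0.2],[0,0,0.3,0,0.2],[0,0,0,0,0.2]]]}}

```text
clock: 6.63
position: [592.9, -204.5, 200.3]
ee_rot: [-0.242, 0.97, 0.01, 0.013]
contact_force: [-0.6, 0.7, -3.2]
gripper_width: 60.8
```

Run:
```python
from h import *
to(588,-213,175,117.5)
c=cam("wrist");im,d=optics.get_image("wrist")
tz=arm.read_state()["position"]
P=cloud(d,*c);z=P[...,2]
m=(np.hypot(P[...,0]-584,P[...,1]+213)<60)&(z>tz[2]+20)
m[:, :200]=0;m[:,370:]=0
q=P[m]
for lo in range(30,60,3):
    k=q[abs(q[:,2]-tz[2]-lo)<1.5]
    if len(k)>30:
        cc,r=cv2.minEnclosingCircle(k[:,:2].astype(np.float32));print(lo,len(k),np.round(cc-tz[:2],1),round(r,1))
```

```text
t 6.63 pos [ 592.9 -204.5  200.3] F [-0.6  0.7 -3.2] w 60.8 tilt [0.02  0.026] yang 118.0 
 shift cm [ 0.9  -0.56  2.5 ] turn 0.008
30 480 [-9.  -3.5] 38.1
33 1118 [-10.1  -5.3] 36.5
36 602 [-10.7  -5.1] 36.1
39 671 [-7.2 -3.7] 36.0
42 2015 [-8.1 -4. ] 35.1
45 5697 [-8.3 -3.8] 33.7
48 4750 [-8.2 -3.6] 33.0
51 820 [-11.8  -5.7] 32.0
54 864 [-12.3  -6.1] 31.2
57 88 [-11.9  -5.9] 30.4
```

Run:
```python
from h import *
s=arm.read_state();tz=np.array(s["position"])
K,R,t=cam("wrist");im,d=optics.get_image("wrist")
g=im.max(2)
m=np.zeros(g.shape,np.uint8);m[300:380,240:330]=1
k=((g<70)&(m>0)).astype(np.uint8)
n,l,st,ce=cv2.connectedComponentsWithStats(k)
P=cloud(d,K,R,t)
for i in range(1,n):
    if st[i,4]>300:print(st[i],ce[i].round(),np.nanmedian(P[l==i],0)-tz)
lid=(g>150)&(P[...,2]>tz[2]+35);lid[:,:200]=0;lid[:,370:]=0;lid[:265]=0
q=P[lid]-tz;print(len(q),np.median(q,0));cc=cv2.fitEllipse(cv2.convexHull(q[abs(q[:,2]-np.median(q[:,2]))<3][:,:2].astype(np.float32)));print(cc)
# lid-plane normal
A=q[abs(q[:,2]-np.median(q[:,2]))<3];co=np.linalg.lstsq(np.c_[A[:,:2],np.ones(len(A))],A[:,2],rcond=None)[0];print("slope",co[:2])
print(s["position"])
```

```text
[ 260  316   45   46 1666] [282. 339.] [-3.87617016 -2.9515471  52.85121191]
[240 368  90  12 873] [285. 374.] [-10.89845081  -5.6068891   74.43864711]
9784 [-9.35071564 -6.66881859 46.86767763]
((-3.312138080596924, -2.275907278060913), (53.14690017700195, 57.58940887451172), 24.135141372680664)
slope [0.01137886 0.0242943 ]
[ 593.04341858 -204.49153609  200.74550258]
```

>>> {"name": "send_rows", "arguments": {"steps": [[[0.5,-0.5,0.5,0,0.2],[0.3,-0.4,0.5,0,0.2],[0,-0.1,0.3,0,0.2],[0,0,0,0,0.2]]]}}

```text
clock: 7.07
position: [592.2, -218.3, 190.2]
ee_rot: [-0.242, 0.97, 0.008, 0.016]
contact_force: [-0.5, -0.4, -3.2]
gripper_width: 60.2
```

```bash
python3 -c "
from h import *
to(588.5,-213,174,117.5)"
```

```text
t 7.07 pos [ 592.2 -218.3  190.2] F [-0.5 -0.4 -3.2] w 60.2 tilt [0.027 0.024] yang 118.0 
 shift cm [0.13 0.63 1.62] turn 0.009
```

>>> {"name": "send_rows", "arguments": {"steps": [[[0.1,0.4,0.3,0,0.2],[0,0,0.3,0,0.2],[0,0,0.1,0,0.2],[0,0,0,0,0.2]]]}}

```text
clock: 7.4
position: [589.1, -215.5, 182.6]
ee_rot: [-0.241, 0.97, 0.008, 0.016]
contact_force: [0.2, -0.0, -1.9]
gripper_width: 61.0
```

```bash
python3 -c "
from h import *
to(588.5,-213,174,117.5)"
```

```text
t 7.4 pos [ 589.1 -215.5  182.6] F [ 0.2 -0.  -1.9] w 61.0 tilt [0.028 0.024] yang 117.9 
 shift cm [-0.03  0.24  0.87] turn 0.008
```

>>> {"name": "send_rows", "arguments": {"steps": [[[0,0.2,0.3,0,0.2],[0,0,0.3,0,0.2],[0,0,0.2,0,0.2]]]}}

```text
clock: 7.65
position: [588.8, -213.2, 174.6]
ee_rot: [-0.242, 0.97, 0.008, 0.017]
contact_force: [0.1, -0.7, -2.4]
gripper_width: 60.5
```

```bash
python3 -c "
from h import *
to(588.5,-213,174,117.5)"
```

```text
t 7.65 pos [ 588.8 -213.2  174.6] F [ 0.1 -0.7 -2.4] w 60.5 tilt [0.029 0.024] yang 118.0 
 shift cm [0.02 0.03 0.06] turn 0.008
```

>>> {"name": "send_rows", "arguments": {"steps": [[[0,0,0.2,0,0.2],[0,0,0.2,0,0.2]]]}}

```text
clock: 7.82
position: [589.2, -213.0, 171.8]
ee_rot: [-0.242, 0.97, 0.008, 0.017]
contact_force: [-1.9, 1.2, 3.3]
gripper_width: 60.8
```

>>> {"name": "send_rows", "arguments": {"steps": [[[0,0,0.2,0,0.2],[0,0,0.2,0,0.2]]]}}

```text
clock: 7.98
position: [589.3, -212.9, 169.6]
ee_rot: [-0.242, 0.97, 0.007, 0.017]
contact_force: [-2.3, 2.5, 3.9]
gripper_width: 60.8
```

>>> {"name": "send_rows", "arguments": {"steps": [[[0,0,0.2,0,0.2],[0,0,0.2,0,0.2],[0,0,0.2,0,0.2]]]}}

```text
clock: 8.23
position: [589.3, -212.8, 165.5]
ee_rot: [-0.243, 0.97, 0.007, 0.017]
contact_force: [-3.7, 2.8, 5.7]
gripper_width: 60.6
```

>>> {"name": "send_rows", "arguments": {"steps": [[[0,0,0.2,0,0.2],[0,0,0.2,0,0.2]]]}}

```text
clock: 8.4
position: [589.4, -212.7, 162.8]
ee_rot: [-0.243, 0.97, 0.006, 0.018]
contact_force: [-3.2, 2.8, 6.5]
gripper_width: 60.7
```

>>> {"name": "send_rows", "arguments": {"steps": [[[0,0,0.15,0,0.2],[0,0,0.15,0,0.2]]]}}

```text
clock: 8.57
position: [589.4, -212.7, 161.4]
ee_rot: [-0.243, 0.97, 0.006, 0.018]
contact_force: [-3.7, 2.7, 7.9]
gripper_width: 60.9
```

>>> {"name": "send_rows", "arguments": {"steps": [[[0,0,0.12,0,0.2]]]}}

```text
clock: 8.65
position: [589.4, -212.7, 161.1]
ee_rot: [-0.243, 0.97, 0.006, 0.018]
contact_force: [-4.1, 3.9, 7.8]
gripper_width: 60.9
```

>>> {"name": "send_rows", "arguments": {"steps": [[[0,0,0.12,0,0.2]]]}}

```text
clock: 8.73
position: [589.4, -212.6, 160.9]
ee_rot: [-0.243, 0.97, 0.006, 0.018]
contact_force: [-3.0, 2.7, 7.4]
gripper_width: 60.7
```

>>> {"name": "send_rows", "arguments": {"steps": [[[0,0,0.17,0,0.2],[0,0,0.17,0,0.2]]]}}

```text
clock: 8.9
position: [589.4, -212.5, 159.8]
ee_rot: [-0.243, 0.97, 0.005, 0.018]
contact_force: [-3.7, 3.2, 8.1]
gripper_width: 60.7
```

>>> {"name": "send_rows", "arguments": {"steps": [[[0,0,0.19,0,0.2],[0,0,0.19,0,0.2]]]}}

```text
clock: 9.07
position: [589.6, -212.4, 159.5]
ee_rot: [-0.244, 0.97, 0.004, 0.018]
contact_force: [-3.8, 4.2, 12.6]
gripper_width: 60.8
```

>>> {"name": "send_rows", "arguments": {"steps": [[[0,0,0.21,0,0.2],[0,0,0.21,0,0.2]]]}}

```text
clock: 9.23
position: [589.6, -212.3, 159.4]
ee_rot: [-0.244, 0.97, 0.004, 0.019]
contact_force: [-4.5, 2.6, 11.1]
gripper_width: 60.7
```

>>> {"name": "send_rows", "arguments": {"steps": [[[0,0,0.24,0,0.2],[0,0,0.24,0,0.2]]]}}

```text
clock: 9.4
position: [589.6, -212.2, 159.4]
ee_rot: [-0.244, 0.97, 0.003, 0.019]
contact_force: [-5.6, 4.1, 13.2]
gripper_width: 60.5
```

>>> {"name": "send_rows", "arguments": {"steps": [[[0,0,0.27,0,0.2],[0,0,0.27,0,0.2]]]}}

```text
clock: 9.57
position: [589.6, -212.1, 159.4]
ee_rot: [-0.245, 0.969, 0.002, 0.02]
contact_force: [-4.9, 3.4, 14.1]
gripper_width: 60.7
```

>>> {"name": "send_rows", "arguments": {"steps": [[[0,0,0.3,0,0.2],[0,0,0.3,0,0.2],[0,0,0.3,0,0.2],[0,0,0.3,0,0.2]]]}}

```text
clock: 9.9
position: [589.6, -211.9, 159.4]
ee_rot: [-0.246, 0.969, -0.0, 0.02]
contact_force: [-5.7, 4.1, 14.8]
gripper_width: 60.4
```

>>> {"name": "send_rows", "arguments": {"steps": [[[0,0,0.31,0,0.2],[0,0,0.31,0,0.2],[0,0,0.31,0,0.2],[0,0,0.31,0,0.2]]]}}

```text
clock: 10.23
position: [589.4, -211.7, 159.5]
ee_rot: [-0.247, 0.969, -0.002, 0.021]
contact_force: [-6.3, 3.6, 15.1]
gripper_width: 60.7
```

```bash
python3 -c "
from h import *
to(588.5,-213,159,117.5)"
```

```text
t 10.23 pos [ 589.4 -211.7  159.5] F [-6.3  3.6 15.1] w 60.7 tilt [0.042 0.006] yang 118.6 
 shift cm [ 0.14 -0.07  0.04] turn 0.019
```

>>> {"name": "send_rows", "arguments": {"steps": [[[0,0,0.32,0,0.2],[0,0,0.32,0,0.2],[0,0,0.32,0,0.2],[0,0,0.32,0,0.2],[0,0,0.32,0,0.2],[0,0,0.32,0,0.2]]]}}

```text
clock: 10.73
position: [589.2, -211.5, 159.6]
ee_rot: [-0.249, 0.968, -0.005, 0.023]
contact_force: [-5.7, 5.1, 16.0]
gripper_width: 60.9
```

>>> {"name": "send_rows", "arguments": {"steps": [[[0,0,0.32,0,0.2],[0,0,0.32,0,0.2],[0,0,0.32,0,0.2],[0,0,0.32,0,0.2],[0,0,0.32,0,0.2],[0,0,0.32,0,0.2]]]}}

```text
clock: 11.23
position: [589.1, -211.2, 159.8]
ee_rot: [-0.251, 0.968, -0.008, 0.024]
contact_force: [-6.4, 3.9, 16.0]
gripper_width: 60.6
```

```bash
python3 -c "
from h import *
to(588.5,-213,159,117.5)
im,d=optics.get_image('scene');cv2.imwrite('pics/s2.png',cv2.resize(im[180:330,150:330],None,fx=3,fy=3))"
```

```text
t 11.23 pos [ 589.1 -211.2  159.8] F [-6.4  3.9 16. ] w 60.6 tilt [ 0.051 -0.003] yang 119.0 
 shift cm [ 0.14 -0.13  0.08] turn 0.026
```

View pics/s2.png

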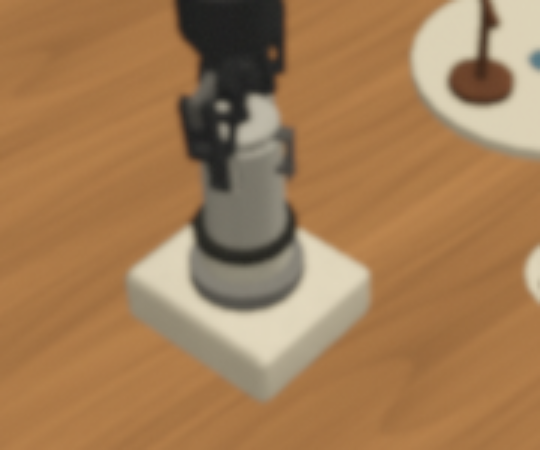

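The crop shows the pot upright and central on the plate, which is pressed onto its collar (rim visible evenly around it). I'll hold a little longer for margin.

>>> {"name": "send_rows", "arguments": {"steps": [[[0,0,0.33,0,0.2],[0,0,0.33,0,0.2],[0,0,0.33,0,0.2],[0,0,0.33,0,0.2],[0,0,0.33,0,0.2]]]}}

```text
clock: 11.7
position: [589.0, -211.0, 159.9]
ee_rot: [-0.252, 0.967, -0.01, 0.025]
contact_force: [-6.2, 4.4, 17.5]
gripper_width: 60.7
```

>>> {"name": "send_rows", "arguments": {"steps": [[[0,0,0.33,0,0.2],[0,0,0.33,0,0.2],[0,0,0.33,0,0.2],[0,0,0.33,0,0.2]]]}}

```text
clock: 12.03
position: [588.9, -210.9, 160.0]
ee_rot: [-0.254, 0.967, -0.012, 0.027]
contact_force: [-6.1, 4.6, 17.0]
gripper_width: 60.7
```

>>> {"name": "send_rows", "arguments": {"steps": [[[0,0,-0.2,0,0.2],[0,0,-0.5,0,0.2],[0,0,-1,0,0.2],[0,0,-2,0,0.2],[0,0,-2,0,0.2],[0,0,-2,0,0.2],[0,0,-2,0,0.2],[0,0,-1,0,0.2],[0,0,0,0,0.2]]]}}

```text
clock: 12.78
position: [582.9, -209.8, 267.2]
ee_rot: [-0.253, 0.967, -0.011, 0.027]
contact_force: [-0.3, 0.3, -2.5]
gripper_width: 60.5
```

```bash
python3 -c "
from h import *
to(493,225.5,265,117.5)"
```

```text
t 12.78 pos [ 582.9 -209.8  267.2] F [-0.3  0.3 -2.5] w 60.5 tilt [ 0.058 -0.007] yang 119.3 
 shift cm [-13.53  42.34  -0.62] turn 0.032
```

>>> {"name": "send_rows", "arguments": {"steps": [[[-0.5,1.5,-0.1,0,0.2],[-1,3.1,-0.1,0,0.2],[-1,3.1,-0.1,0,0.2],[-1,3.1,-0.1,0,0.2],[-1,3.1,-0.1,0,0.2],[-1,3.1,-0.1,0,0.2],[-1,3.1,-0.1,0,0.2],[-1,3.1,-0.1,0,0.2],[-1,3.1,0,0,0.2],[-1,3.1,0,0,0.2]]]}}

```text
clock: 13.62
position: [517.1, 100.2, 251.1]
ee_rot: [-0.246, 0.969, -0.007, 0.018]
contact_force: [-0.0, -0.1, -3.2]
gripper_width: 60.4
```

```bash
python3 -c "
from h import *
to(493,225.5,265,117.5)"
```

```text
t 13.62 pos [517.1 100.2 251.1] F [-0.  -0.1 -3.2] w 60.4 tilt [ 0.038 -0.006] yang 118.4 
 shift cm [-3.9  12.13 -1.55] turn 0.016
```

>>> {"name": "send_rows", "arguments": {"steps": [[[-0.9,2.7,0,0,0.2],[-0.9,2.7,0,0,0.2],[-0.8,2.5,0,0,0.2],[-0.6,2.0,0,0,0.2],[-0.4,1.2,0,0,0.2],[0,0,0,0,0.2],[0,0,0,0,0.2]]]}}

```text
clock: 14.2
position: [488.9, 225.7, 237.2]
ee_rot: [-0.249, 0.968, -0.007, 0.01]
contact_force: [-0.2, -0.3, -2.4]
gripper_width: 60.6
```

```bash
cat > lid.py <<'E'
from h import *
to(493,225.5,110,117.5)
tz=np.array(arm.read_state()["position"])
K,R,t=cam("wrist");im,d=optics.get_image("wrist");cv2.imwrite("pics/w3.png",im)
g=im.max(2);P=cloud(d,K,R,t)
lid=(g>150)&(P[...,2]>tz[2]+35);lid[:,:200]=0;lid[:,370:]=0;lid[:265]=0
q=P[lid]-tz;h=np.median(q[:,2]);A=q[abs(q[:,2]-h)<4]
co=np.linalg.lstsq(np.c_[A[:,:2],np.ones(len(A))],A[:,2],rcond=None)[0];print("lid h",h,"slope",co[:2],cv2.fitEllipse(cv2.convexHull(A[:,:2].astype(np.float32))))
p=P[(np.hypot(P[...,0]-544,P[...,1]-178)<125)]
for lo,hi in((46,60),(90,145)):
    k=p[(p[:,2]>lo)&(p[:,2]<hi)];print(lo,len(k),k.mean(0) if len(k) else '')
E
python3 lid.py
```

```text
t 14.2 pos [488.9 225.7 237.2] F [-0.2 -0.3 -2.4] w 60.6 tilt [ 0.024 -0.009] yang 118.8 
 shift cm [-0.14  0.03 12.72] turn 0.023
lid h 47.01007550277879 slope [ 0.01355576 -0.00995579] ((-2.548769950866699, -2.405073404312134), (52.90717697143555, 62.21084976196289), 22.349990844726562)
46 3075 [556.97491303 132.40286017  49.72176919]
90 1067 [529.18054042 104.77035543 137.05209784]
```

>>> {"name": "send_rows", "arguments": {"steps": [[[0,0,1.5,0,0.2],[0,0,2,0,0.2],[0,0,2,0,0.2],[0,0,2,0,0.2],[0,0,2,0,0.2],[0,0,1.5,0,0.2],[0,0,0.7,0,0.2],[0,0,0,0,0.2]]]}}

```text
clock: 14.92
position: [495.5, 215.7, 116.0]
ee_rot: [-0.243, 0.97, -0.007, 0.012]
contact_force: [-0.8, -0.2, -3.8]
gripper_width: 60.8
```

```bash
python3 -c "
from h import *
to(493,225.5,94.5,117.5)"
```

```text
t 14.92 pos [495.5 215.7 116. ] F [-0.8 -0.2 -3.8] w 60.8 tilt [ 0.026 -0.008] yang 118.1 
 shift cm [-0.2   1.03  2.14] turn 0.01
```

>>> {"name": "send_rows", "arguments": {"steps": [[[0,0.2,0.5,0,0.2],[0,0.2,0.5,0,0.2],[0,0,0.3,0,0.2],[0,0,0.2,0,0.2],[0,0,0,0,0.2]]]}}

```text
clock: 15.33
position: [496.3, 219.2, 102.7]
ee_rot: [-0.242, 0.97, -0.006, 0.015]
contact_force: [0.1, -0.1, -3.6]
gripper_width: 60.5
```

>>> {"name": "send_rows", "arguments": {"steps": [[[0,0,0.15,0,0.2],[0,0,0.15,0,0.2]]]}}

```text
clock: 15.5
position: [497.0, 219.9, 100.6]
ee_rot: [-0.242, 0.97, -0.006, 0.016]
contact_force: [0.5, -0.4, -2.6]
gripper_width: 60.6
```

>>> {"name": "send_rows", "arguments": {"steps": [[[0,0,0.15,0,0.2],[0,0,0.15,0,0.2],[0,0,0.15,0,0.2]]]}}

```text
clock: 15.75
position: [497.5, 220.4, 96.5]
ee_rot: [-0.242, 0.97, -0.005, 0.017]
contact_force: [-0.8, 0.7, -3.6]
gripper_width: 60.8
```

>>> {"name": "send_rows", "arguments": {"steps": [[[0,0,0.1,0,0.2],[0,0,0.1,0,0.2]]]}}

```text
clock: 15.92
position: [497.6, 220.4, 94.2]
ee_rot: [-0.242, 0.97, -0.005, 0.017]
contact_force: [-0.0, -0.5, -2.9]
gripper_width: 60.7
```

>>> {"name": "send_rows", "arguments": {"steps": [[[0,0,0.07,0,0.2],[0,0,0.07,0,0.2]]]}}

```text
clock: 16.08
position: [497.9, 220.5, 92.9]
ee_rot: [-0.243, 0.97, -0.005, 0.017]
contact_force: [-0.3, -0.4, 2.5]
gripper_width: 60.6
```

>>> {"name": "send_rows", "arguments": {"steps": [[[0,0,0.05,0,0.2]]]}}

```text
clock: 16.17
position: [498.0, 220.6, 92.9]
ee_rot: [-0.243, 0.97, -0.005, 0.017]
contact_force: [-1.4, 0.8, 2.6]
gripper_width: 60.6
```

Touching (force reversed to +2.5 N). Release without pushing, then lift.

>>> {"name": "send_rows", "arguments": {"steps": [[[0,0,0,0,0.8],[0,0,0,0,0.85],[0,0,0,0,1],[0,0,0,0,1],[0,0,0,0,1]]]}}

```text
clock: 16.58
position: [500.0, 221.9, 94.8]
ee_rot: [-0.243, 0.97, -0.005, 0.02]
contact_force: [0.9, 0.6, 0.4]
gripper_width: 85.2
```

```bash
python3 lid.py
```

```text
t 16.58 pos [500.  221.9  94.8] F [0.9 0.6 0.4] w 85.2 tilt [0.041 0.001] yang 118.1 
 shift cm [ 0.39  0.62 -1.54] turn 0.011
lid h 44.62104380562417 slope [ 0.00107495 -0.00072589] ((-2.5644450187683105, -2.0993704795837402), (55.0463752746582, 57.73716354370117), 39.81122589111328)
46 7294 [535.42928109 125.04992067  49.90243933]
90 23842 [490.03105889 205.74616221 132.05768413]
```

View pics/w3.png

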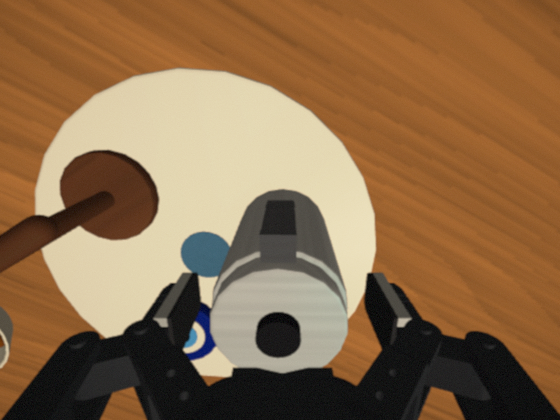

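Pot is standing flat (knob (277,334)), jaws clear on both sides, stand and nazar undisturbed. Lift away.

>>> {"name": "send_rows", "arguments": {"steps": [[[0,0,-0.8,0,1],[0,0,-1.5,0,1],[0,0,-2,0,1],[0,0,-2,0,1],[0,0,-2,0,1],[0,0,-2,0,1],[0,0,-2,0,1],[0,0,-1,0,1],[0,0,0,0,1],[0,0,0,0,1]]]}}

```text
clock: 17.47
position: [494.0, 221.1, 238.7]
ee_rot: [-0.243, 0.97, -0.005, 0.021]
contact_force: [-0.4, 0.1, -1.1]
gripper_width: 85.3
```

>>> {"name": "send_rows", "arguments": {"steps": [[[2,-2,-1,0,1],[3,-2,0,0,1],[3,-2,0,0,1],[2,-2,0,0,1],[0,-2,0,0,1],[0,0,0,0,1],[0,0,0,0,1],[0,0,0,0,1]]]}}

```text
clock: 18.13
position: [446.8, 79.6, 240.5]
ee_rot: [-0.244, 0.97, -0.006, 0.015]
contact_force: [0.4, 0.8, 0.6]
gripper_width: 85.4
```

Run:
```python
from h import *
to(490,226,230,117)
im,d=optics.get_image("scene");cv2.imwrite("pics/s4.png",im)
im,d=optics.get_image("top");cv2.imwrite("pics/t4.png",im)
P=cloud(d,*cam("top"))
def f(n,x,y,r,lo,hi):
    q=P[(np.hypot(P[...,0]-x,P[...,1]-y)<r)&(P[...,2]>lo)&(P[...,2]<hi)]
    if len(q)>20:
        c=cv2.fitEllipse(cv2.convexHull(q[:,:2].astype(np.float32)));print(n,len(q),np.round(c[0],1),np.round(c[1],1),np.median(q[:,2]))
    else:print(n,len(q))
f("pot",497,220,50,128,160);f("plate",585,-213,60,95,130);f("dish",750,3,70,10,40);f("stand",530,101,45,125,150);f("nazar",612,196,55,46,60);f("susan",544,178,135,30,46)
```

```text
t 18.13 pos [446.8  79.6 240.5] F [0.4 0.8 0.6] w 85.4 tilt [ 0.032 -0.004] yang 118.2 
 shift cm [-10.7   10.87   1.13] turn 0.021
pot 187 [496.8 224. ] [45.2 80.8] 139.74158093739663
plate 1300 [ 585.7 -213.1] [80.9 81.8] 119.49616278042703
dish 1140 [750.1   3.6] [93.5 94.1] 21.163014265468973
stand 162 [537.6  96.7] [13.7 60.3] 138.2252457992043
nazar 688 [611.4 195.6] [59.1 78. ] 50.477673580333715
susan 5379 [548.5 178.7] [249.6 258. ] 38.45906321971165
```

View pics/s4.png

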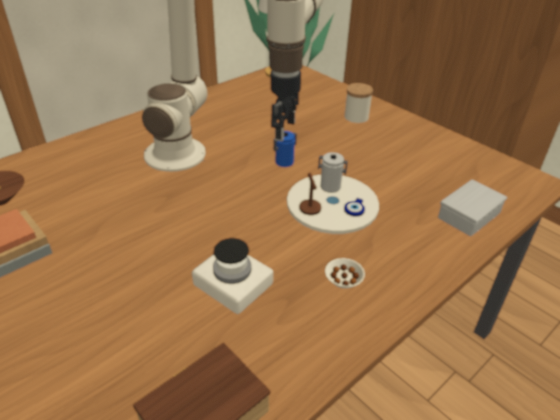

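Scene view: pot upright on the Susan (332,170), stand, nazar and dish where they were, plate back up, arm clear.

```bash
python3 -c "
from bench import job
print(job.job_done())"
```

```text
the job is handed in; nothing more can be done
None
```

The pot is polished and back upright on the lazy Susan. I handed the job in at about 18 s; the hand-in gives no verdict.

- **Press:** I lifted the pot off the lazy Susan, centred it on the plate to about 3 mm, and pressed about 13–14 mm down to a clear hard stop. With the pot's weight of about 2.8 N added to the wrist reading, it held roughly 16–20 N vertically for about 2.6 s. The highest total reading, side load included, was about 22 N. Force was sampled only at the end of each move, not continuously.
- **Pot return:** It touched down at about 5 N and was released. After release its lid was level to 0.001 rad, and it stands about 64 mm from the tray's axis.
- **Bystanders:** The plate is back up at 119.5 mm against 119.4 mm before. The glass drop and dish are within about 1.5 mm of where they started, and the stand is upright. The robot touches nothing.

**Disagreements:**
- The tool's tilt drifted by up to about 0.05 rad during the press. I did not measure the pot's own tilt then, but a camera view showed it upright, and it measured about 0.017 rad on the way back.
- In the last top view the arm seemed to hide part of the pot, stand and tray, so their fitted outlines came out small and are only rough there. The pot distance above comes from the closer wrist view.

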